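# Press a tile under the leaf spring of a decorating jig

## Robot

A 7-joint arm with a two-finger parallel gripper is mounted at the origin on the work surface. World frame = base frame: x ahead of the robot, y to its left, z up, the work surface at z = 0. Lengths are in mm, angles in rad, forces in N, time in s.
With the tool pointing down it reaches from about 425 to 800 mm from the base axis. Payload 8.3 kg.
Tool frame: the origin (TCP) lies midway between the tips of the shut fingers; the grasp point (between the pads) lies 19 mm behind it; z points along the fingers, y is the line along which they close (so a half turn about z gives the same grasp; the last joint's range is limited). The gripper opens to 85 mm and grips with 20 to 120 N. Pads are 22 mm wide; open, the fingers measure 114 mm over their backs; the gripper's body (76 mm by 85 mm) begins 54 mm behind the grasp point. The pads swing forward as they close: fully open they stand 13 mm farther back than shut.
Start: joints at [-1.169, 0.383, 0.016, 1.37, -0.006, 1.388, -0.046], TCP at [280.101, 558.701, 231.279] pointing down, gripper open.
Joint ranges: [-2.95, 2.95], [-0.25, 2.06], [-1.52, 1.56], [0.18, 2.33], [-1.44, 4.58], [0.02, 2.06], [-3.01, 3.01]. Speed limits (rad/s): [2.39, 2.39, 3.01, 3.01, 3.14, 3.14, 3.14].

## Interface

Orientations are given as a unit quaternion [w, x, y, z].
In Python, from bench import ctrl gives the robot as it stands.
- The arm moves only by the shell command python3 -m crank 'ROWS' [OPENING] [FORCE]. ROWS is JSON, one flat list of numbers, 6 for each row, row after row: the shift along the tool's x, y, z in m, then the turn, a rotation vector about the tool's x, y, z in rad. A call has 1 to 5 rows; each row shifts and turns the commanded pose from where the row before left it, along the tool's axes as they then stand; what a row does not reach is not made up. A row lasts 1/10 s, in which the tool goes at most 50 mm and 8.59 degrees, less where a joint would pass 70% of its speed; a pose out of reach is approached as far as the arm can. A call with a gripper value outside its range is refused whole. OPENING is the opening in per cent of the stroke, from 0 (shut) to 100 (fully open), set as the call begins (- or left out, the last holds). The fingers move at their own pace and stop on an object; FORCE is the grip in N (left out, the last holds). Time passes only in rows, so rows that do not move let the fingers close. It gives the time, the measured TCP pose, the force, the opening and the grip force at its end, in the units of the state.
- ctrl.get_obs(): the state, without advancing time (a new reading comes with each control period).
- ctrl.grab_frame(name): name is "side" or "top"; returns a dict with "color" (480x640x3 uint8, blue, green, red), "K" (3x3 intrinsics, pixels), "world_to_cam" (4x4, takes a point from world to camera coordinates). Camera axes: x right, y up, looking along -z (the intrinsics and any distortion apply to the point x, -y, -z); pixel columns grow to the right and rows downward; lengths in mm; the calibration is good to about 2 mm. A picture is of the moment at which its call begins. There is no depth.
- ctrl.finish_job(): hands the job in; it is judged then, once.
The state is a dict: "clock": time; "joints": joint angles; "joint_vel": joint speeds; "effort": joint torques, N m; "tool_pos": TCP position; "orientation": TCP orientation; "wrist_force": force on the tool from outside, world axes, zero at the start; "ft_torque": the same for the moment, N m; "width": opening from 0.0 (shut) to 1.0 (fully open); "gripper_force": force on a finger pad.
Only numpy, scipy, OpenCV 4.12 (cv2) and the standard library are available. Lean on these libraries where they do the work, as an engineer would, in place of code of your own. Each camera call takes 0.05 s, during which the arm holds its last target. There are 200 camera calls.

## Task

Load the terracotta tile into the decorating jig: with closed fingertips, press down hard on the bare end of the tile, away from the brass leaf spring, so that its sprung bed sinks, and keep it pressed while you slide it under the spring until the shuttle is fully home at the red stop. Then let go, leaving the tile lying in its bed, clamped by the spring. Do not lift the tile out of its bed, do not touch the brass spring, and leave the jars, cups and everything else around the jig where they are.

Things in the scene. Friction and masses are not known exactly. Their poses are not given: they have to be found in the camera images.
- jig: fixed plywood decorating jig, base 150 (x) x 280 (y) x 16 mm, rails, two dark posts and a red end stop. Origin on the table, under the middle of the tile when the shuttle joint is 0; the base runs from y = -85 to +195 mm. The tile is slid along the jig's +y axis, towards the red stop. Highest point 75 mm (posts, at y = 178 mm, x = +-58 mm)
- tile: loose terracotta tile 80 (x) x 130 (y) x 10 mm, white and blue border, about 0.2 kg; origin at the centre of its underside, its z axis up, its axes parallel to the jig's. It lies in a blue bed with 4 mm lips all round (about 2 mm play); its underside is 40 mm above the table while the bed is up, its top 50 mm. It is driven only by the friction of a fingertip pressed on its top; 35 mm in from its -y end is a good place
- shuttle (a joint): travel (m) of the shuttle that carries bed and tile along the jig's +y; starts at 0, 0.075 = fully home against the stop. It slides easily (about 1.5 N) and stays where it is left
- bed (a joint): how far (m) the sprung blue bed under the tile is pressed down: 0 = up, 0.011 = bottomed. About 10 N starts it moving, plus 1 N per mm (about 17 N at 7 mm). With the bed up, the tile's leading top edge stands 3 mm above the spring's lip and strikes it: the bed must be down at least 4 mm, better 6 to 8 mm, until the tile's edge is well under the spring. On release it rises again and clamps the tile against the spring
- leaf (a joint): angle (rad) by which the brass leaf spring is lifted: 0 = resting, nothing under it; about 0.13 with the tile clamped under it. It presses on the tile with about 3 to 6 N and drags on it. Hinged across the jig at y = 175 mm, 62 mm up
- leaf_lip (a point): lower edge of the turned-up front lip of the brass spring, where the tile goes in: 47 mm above the table, at y = 80 mm in the jig's frame, 56 mm wide, its top 59 mm above the table. Behind it the spring slopes down to 41 mm above the table at y = 108 mm, then rises to its hinge
- glaze_jar: closed glaze jar with red cap, 54 mm across, 65 mm tall, beside the jig on its +x side; origin at the centre of its underside; to be left alone
- clay_cup: open terracotta cup, 60 mm across, 55 mm tall, beside the jig on its +x side; origin at the centre of its underside; to be left alone
- spare_tile: spare glazed blue tile 50 x 50 x 10 mm, flat on the table on the jig's -x side; origin at the centre of its underside; to be left alone
- slip_jar: glass jar with dark cap, 72 mm across, 100 mm tall; origin at the centre of its underside; to be left alone
- brush_pot: green pot of red paint brushes, 72 mm across, 190 mm tall with brushes; origin at the centre of its underside; to be left alone
- plastic_cup: white plastic cup, 72 mm across, 85 mm tall; origin at the centre of its underside; to be left alone
- spray_bottle: clear spray bottle with blue head, 76 mm across, 196 mm tall; origin at the centre of its underside; to be left alone
Mind the look-alikes: they are no part of the job. Of the things shaped like the tile, the terracotta one is meant.

How it is judged:
By the outcome, as a careful person would: the job done as asked, in the order asked, and still so for the second after the job is handed in, with the robot touching nothing.
It also fails if it takes over 38 s, if anything falls off the work surface, if the arm or the gripper's body presses on something with over 40 N, if the wrist force passes 120 N, or if a joint passes its speed limit or range.

## Working session

There is one attempt and no reset: what is moved stays moved. The work goes in short steps, Python scripts to look and compute and a shell command to move; the robot and the scene stay as the last step left them, time stands still between calls to the robot, and variables do not carry over. Pictures are saved under pics/ and viewed, at most 10 in all, crops included, and the job is handed in when it is done.

```bash
mkdir -p pics; python3 - <<'E'
from bench import ctrl
import cv2
for n in("top","side"):
    f=ctrl.grab_frame(n); cv2.imwrite(f"pics/{n}0.png",f["color"]); print(n,f["K"],f["world_to_cam"],[k for k in f])
o=ctrl.get_obs();print(o)
E
```

```text
top [[571.72414718   0.         317.44847402]
 [  0.         571.72414718 227.9305733 ]
 [  0.           0.           1.        ]] [[ 6.92695128e-03 -9.99825449e-01 -1.73519048e-02  1.58506393e+01]
 [ 9.96862112e-01  5.53600923e-03  7.89638017e-02 -5.42991577e+02]
 [-7.88539582e-02 -1.78444348e-02  9.96726457e-01 -1.18267869e+03]
 [ 0.00000000e+00  0.00000000e+00  0.00000000e+00  1.00000000e+00]] ['color', 'K', 'world_to_cam']
side [[611.099126     0.         316.32367005]
 [  0.         611.099126   247.85260142]
 [  0.           0.           1.        ]] [[ 9.94392231e-01 -1.05429254e-01  8.29232816e-03 -5.37174743e+02]
 [ 5.73207699e-02  6.03210545e-01  7.95519559e-01 -9.29556272e+01]
 [-8.88730531e-02 -7.90583146e-01  6.05871166e-01 -1.44050957e+03]
 [ 0.00000000e+00  0.00000000e+00  0.00000000e+00  1.00000000e+00]] ['color', 'K', 'world_to_cam']
{'clock': 0.1, 'joints': array([-1.16887359,  0.38415013,  0.01635888,  1.37102962, -0.00630018,
        1.38817988, -0.04650217]), 'joint_vel': array([-0.00116634, -0.00108709, -0.00111376, -0.0027897 ,  0.00020466,
        0.00076253,  0.0008484 ]), 'effort': array([ 3.69053712e-03, -6.29129004e+01,  8.47575422e-01, -3.72756672e+01,
        1.66898448e-02,  1.04105970e-02, -1.23057950e-05]), 'tool_pos': array([279.92562285, 558.31769708, 230.38998975]), 'orientation': array([-1.89528719e-04,  2.30287512e-01,  9.73122255e-01, -8.37896611e-04]), 'wrist_force': array([-0.32177821,  0.44105759, -0.21425351]), 'ft_torque': array([ 0.01092021, -0.03789308,  0.04154054]), 'gripper_force': 0.0, 'width': 0.9989366753072227}
```

View pics/top0.png

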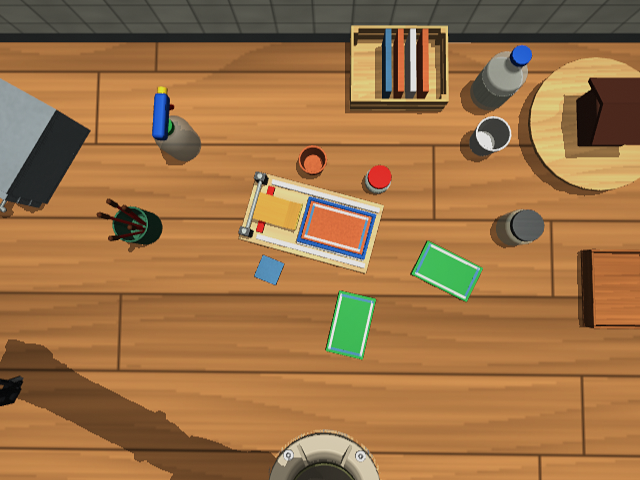

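View pics/side0.png

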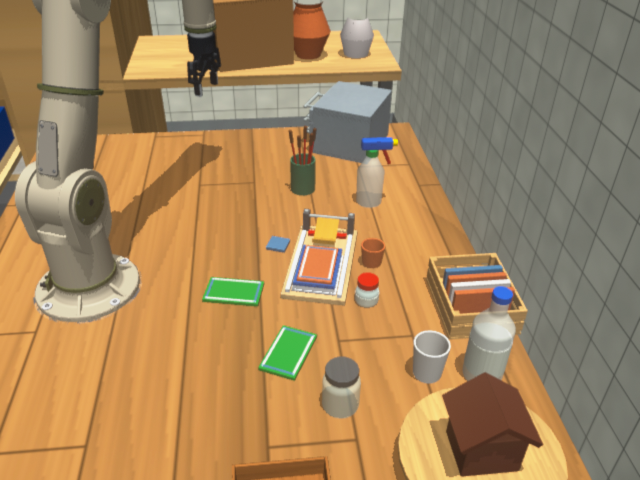

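The top view shows the terracotta tile around (338,224), brass spring at (278,210) and posts at the left (250,205), so jig +y points image-left. The side view agrees: jig at (320,265), arm well clear.

```bash
cat > h.py <<'E'
from bench import ctrl
import cv2,numpy as np
from scipy.spatial.transform import Rotation as R
def ray(f,uv,z):
    K,T=f["K"],f["world_to_cam"]; d=np.linalg.inv(K)@[uv[0],uv[1],1]; d=T[:3,:3].T@(d*[1,-1,-1]); c=-T[:3,:3].T@T[:3,3]
    return c+d*(z-c[2])/d[2]
def proj(f,p):
    q=f["world_to_cam"]@np.append(p,1); q=f["K"]@(q[:3]*[1,-1,-1]); return q[:2]/q[2]
def tool():
    o=ctrl.get_obs(); q=o["orientation"]; return o,R.from_quat(np.r_[q[1:],q[0]])
def tile(f,z,box):
    x0,y0,x1,y1=box; m=cv2.inRange(cv2.cvtColor(f["color"],cv2.COLOR_BGR2HSV),(3,120,150),(13,255,255))
    k=np.zeros_like(m);k[y0:y1,x0:x1]=m[y0:y1,x0:x1]
    c=max(cv2.findContours(k,0,2)[0],key=cv2.contourArea)
    P=np.array([ray(f,p,z)[:2] for p in c[:,0]],np.float32)
    return cv2.minAreaRect(P),cv2.boxPoints(cv2.minAreaRect(P)),cv2.boundingRect(c)
E
python3 - <<'E'
from h import *
for n,b in(("top",(300,195,385,260)),("side",(285,240,350,290))):
    f=ctrl.grab_frame(n); r,c,bb=tile(f,50,b); print(n,r,bb); print(c)
o,r=tool(); print(r.as_matrix().round(3),o["tool_pos"])
f=ctrl.grab_frame("top")
for a in((262,178),(246,232)): print("post",ray(f,a,75)) 
E
```

```text
top ((542.5958251953125, -19.34854507446289), (107.27554321289062, 59.98032760620117), 75.08049774169922) (308, 207, 57, 41)
[[499.80704  -63.456787]
 [557.76526  -78.89943 ]
 [585.38464   24.759697]
 [527.4264    40.20234 ]]
side ((540.7781372070312, -19.451736450195312), (104.33251190185547, 59.009117126464844), 75.12364196777344) (302, 248, 31, 30)
[[498.86966  -62.294662]
 [555.90094  -77.44431 ]
 [582.68665   23.39119 ]
 [525.65533   38.54084 ]]
[[-0.894  0.448 -0.001]
 [ 0.448  0.894 -0.001]
 [ 0.    -0.001 -1.   ]] [279.95586358 558.44243659 230.66841449]
post [639.7174751  131.57518914  75.        ]
post [529.62892184 162.28485428  75.        ]
```

```bash
python3 -m crank '[0,0,0,0,0,-0.102, 0,0,0,0,0,-0.102, -0.0267,-0.0348,0,0,0,0, -0.0267,-0.0348,0,0,0,0, -0.0267,-0.0348,0,0,0,0]' 0 20; python3 -m crank '[-0.0267,-0.0348,0,0,0,0, -0.0267,-0.0348,0,0,0,0, -0.0267,-0.0348,0,0,0,0, -0.0267,-0.0348,0,0,0,0, -0.0267,-0.0348,0,0,0,0]'; python3 -m crank '[-0.0267,-0.0348,0,0,0,0, -0.0267,-0.0348,0,0,0,0, -0.0267,-0.0348,0,0,0,0, -0.0267,-0.0348,0,0,0,0, -0.0267,-0.0348,0,0,0,0]'; python3 -m crank '[-0.0267,-0.0348,0.025,0,0,0, -0.0267,-0.0348,0.025,0,0,0, 0,0,0.025,0,0,0, 0,0,0.025,0,0,0, 0,0,0,0,0,0]'
cat >> h.py <<'E'
def where():
    o,r=tool(); C=np.array([541.7,-19.4,0]); a=np.radians(75.1); J=np.array([[np.sin(a),-np.cos(a),0],[np.cos(a),np.sin(a),0],[0,0,1]])
    print("t",o["clock"],"jig",(J@(o["tool_pos"]-C)).round(1),"F",(J@o["wrist_force"]).round(1),"w",round(o["width"],3)); print((J@r.as_matrix()).round(3))
E
python3 -c "from h import *;where()"
```

```text
clock: 0.75
tool_pos: [330.9, 435.7, 231.0]
orientation: [-0.0, 0.13, 0.992, -0.0]
wrist_force: [1.1, -0.6, -0.4]
width: 0.142
gripper_force: 0.0
clock: 1.25
tool_pos: [415.1, 232.9, 231.4]
orientation: [0.0, 0.13, 0.992, 0.0]
wrist_force: [0.0, 0.3, 0.7]
width: 0.004
gripper_force: 0.0
clock: 1.75
tool_pos: [499.2, 30.4, 231.5]
orientation: [0.0, 0.13, 0.992, 0.0]
wrist_force: [1.2, -0.1, 0.6]
width: -0.003
gripper_force: 0.0
clock: 2.25
tool_pos: [529.7, -48.2, 128.5]
orientation: [-0.003, 0.13, 0.991, -0.001]
wrist_force: [-0.0, 0.5, -0.8]
width: -0.001
gripper_force: 0.0
t 2.25 jig [ -4.1 -30.9 128.5] F [-0.1  0.4 -0.8] w -0.001
[[-1.     0.001 -0.006]
 [ 0.001  1.    -0.002]
 [ 0.006 -0.002 -1.   ]]
```

```bash
python3 -m crank '[-0.004,0,0.025,0,0,0, 0,-0.001,0.025,0,0,0, 0,0,0.005,0,0,0, 0,0,0,0,0,0]'
python3 - <<'E'
from h import *
where()
a=[]
for n,c in(("top",(310,215)),("side",(320,260))):
    f=ctrl.grab_frame(n); i=f["color"][c[1]-50:c[1]+50,c[0]-65:c[0]+65]; a.append(cv2.resize(i,None,fx=5,fy=5,interpolation=2)[:, :650])
    print(n,proj(f,tool()[0]["tool_pos"]))
cv2.imwrite("pics/c1.png",cv2.resize(np.vstack(a),None,fx=.6,fy=.6))
E
```

```text
clock: 2.65
tool_pos: [535.7, -49.9, 77.2]
orientation: [-0.0, 0.13, 0.992, -0.0]
wrist_force: [-0.6, -0.1, -0.1]
width: -0.004
gripper_force: 0.0
t 2.65 jig [  2.  -31.   77.2] F [-0.6 -0.3 -0.1] w -0.004
[[-1.     0.    -0.001]
 [ 0.     1.    -0.   ]
 [ 0.001 -0.    -1.   ]]
top [351.43909557 229.14082008]
side [317.41296682 260.90720095]
```

View pics/c1.png

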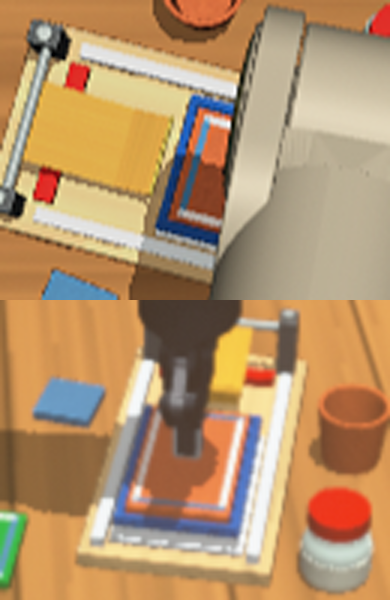

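The side view (lower half) shows the closed fingertips centred across the tile, clear of the spring. Now I'll descend to contact.

```bash
python3 -m crank '[0.001,0,0.011,0,0,0, 0,0,0.010,0,0,0, 0,0,0.003,0,0,0, 0,0,0.003,0,0,0, 0,0,0,0,0,0]' ; python3 -c "from h import *;where()"
```

```text
clock: 3.25
tool_pos: [534.3, -49.8, 49.9]
orientation: [-0.001, 0.13, 0.992, 0.0]
wrist_force: [-6.7, 0.3, 11.0]
width: 0.001
gripper_force: 5.2
t 3.25 jig [  0.7 -31.3  49.9] F [-6.6 -1.4 11. ] w 0.001
[[-1.     0.001 -0.001]
 [ 0.001  1.     0.   ]
 [ 0.001  0.    -1.   ]]
```

```bash
python3 -m crank '[0,0,0.0025,0,0,0, 0,0,0.0025,0,0,0, 0,0,0.0025,0,0,0, 0,0,0,0,0,0, 0,0,0,0,0,0]' ; python3 -c "from h import *;where()"
```

```text
clock: 3.75
tool_pos: [534.6, -49.9, 43.5]
orientation: [-0.0, 0.13, 0.991, 0.0]
wrist_force: [-7.6, 0.3, 16.7]
width: 0.0
gripper_force: 8.4
t 3.75 jig [  1.  -31.3  43.5] F [-7.4 -1.7 16.7] w 0.0
[[-1.     0.001 -0.001]
 [ 0.001  1.     0.001]
 [ 0.001  0.001 -1.   ]]
```

```bash
python3 -m crank '[0.0008,0,0.001,0,0,0, 0,0,0,0,0,0]' ; python3 -c "from h import *;where()"
```

```text
clock: 3.95
tool_pos: [534.5, -49.8, 42.8]
orientation: [0.001, 0.13, 0.991, 0.0]
wrist_force: [-7.6, -0.5, 17.3]
width: -0.001
gripper_force: 8.7
t 3.95 jig [  0.9 -31.3  42.8] F [-7.2 -2.5 17.3] w -0.001
[[-1.     0.001  0.001]
 [ 0.001  1.     0.001]
 [-0.001  0.001 -1.   ]]
```

```bash
python3 -m crank '[0.001,0,0,0,0,0, 0.001,0,0.0005,0,0,0, 0,0.003,0,0,0,0, 0,0.003,0,0,0,0, 0,0,0,0,0,0]' ; python3 -c "from h import *;where()"
```

```text
clock: 4.45
tool_pos: [536.2, -43.4, 43.2]
orientation: [0.003, 0.13, 0.992, 0.0]
wrist_force: [-2.2, 1.3, 16.8]
width: 0.0
gripper_force: 8.5
t 4.45 jig [  0.8 -24.6  43.2] F [-2.4  0.7 16.8] w 0.0
[[-1.     0.001  0.005]
 [ 0.001  1.     0.002]
 [-0.005  0.002 -1.   ]]
```

```bash
python3 -m crank '[0,0.002,0.0007,0,0,0, 0,0.002,0.0005,0,0,0, 0,0,0,0,0,0]'
python3 - <<'E'
from h import *
where()
a=[]
for n,c in(("top",(300,215)),("side",(320,260))):
    f=ctrl.grab_frame(n); i=f["color"][c[1]-50:c[1]+50,c[0]-65:c[0]+65]; a.append(cv2.resize(i,None,fx=5,fy=5,interpolation=2)[:, :650])
cv2.imwrite("pics/c2.png",cv2.resize(np.vstack(a),None,fx=.6,fy=.6))
E
```

```text
clock: 4.75
tool_pos: [537.1, -39.6, 42.1]
orientation: [0.002, 0.13, 0.992, 0.0]
wrist_force: [-3.0, 0.2, 18.5]
width: 0.003
gripper_force: 9.1
t 4.75 jig [  0.8 -20.7  42.1] F [-2.9 -0.6 18.5] w 0.003
[[-1.     0.001  0.005]
 [ 0.001  1.     0.002]
 [-0.005  0.002 -1.   ]]
```

View pics/c2.png

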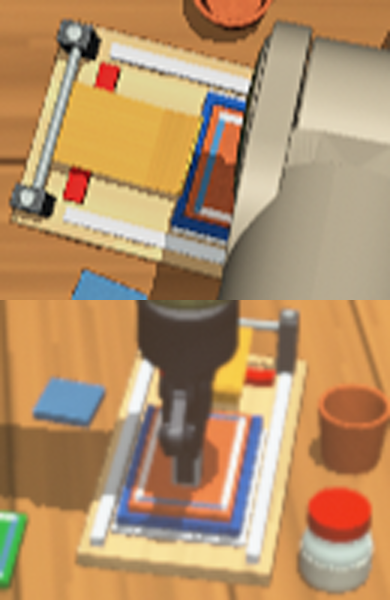

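Bed and tile have moved with the tip: the bed's front edge is now at the brass lip, and the bed is down about 8 mm. Carrying on under the spring.

```bash
python3 -m crank '[0,0.004,0,0,0,0, 0,0.004,0,0,0,0, 0,0.004,0,0,0,0, 0,0.004,0,0,0,0, 0,0,0,0,0,0]' ; python3 -c "from h import *;where()"
```

```text
clock: 5.35
tool_pos: [541.4, -23.6, 42.1]
orientation: [0.003, 0.13, 0.992, 0.001]
wrist_force: [-2.2, 1.8, 18.4]
width: -0.003
gripper_force: 9.0
t 5.35 jig [ 0.8 -4.1 42.1] F [-2.5  1.2 18.4] w -0.003
[[-1.     0.     0.005]
 [ 0.     1.     0.002]
 [-0.005  0.002 -1.   ]]
```

```bash
python3 -m crank '[0,0.004,0,0,0,0, 0,0.004,0,0,0,0, 0,0.004,0,0,0,0, 0,0.004,0,0,0,0, 0,0.004,0,0,0,0]' ; python3 -c "from h import *;where()"
python3 - <<'E'
from h import *
a=[]
for n,c in(("top",(300,215)),("side",(320,260))):
    f=ctrl.grab_frame(n); i=f["color"][c[1]-50:c[1]+50,c[0]-65:c[0]+65]; a.append(cv2.resize(i,None,fx=5,fy=5,interpolation=2)[:, :650])
cv2.imwrite("pics/c3.png",cv2.resize(np.vstack(a),None,fx=.6,fy=.6))
E
```

```text
clock: 5.85
tool_pos: [546.1, -6.0, 41.8]
orientation: [0.002, 0.131, 0.991, -0.0]
wrist_force: [-0.8, -2.9, 14.8]
width: -0.001
gripper_force: 7.4
t 5.85 jig [ 0.8 14.1 41.8] F [-0.  -3.  14.8] w -0.001
[[-1.     0.002  0.004]
 [ 0.002  1.     0.   ]
 [-0.004  0.    -1.   ]]
```

View pics/c3.png

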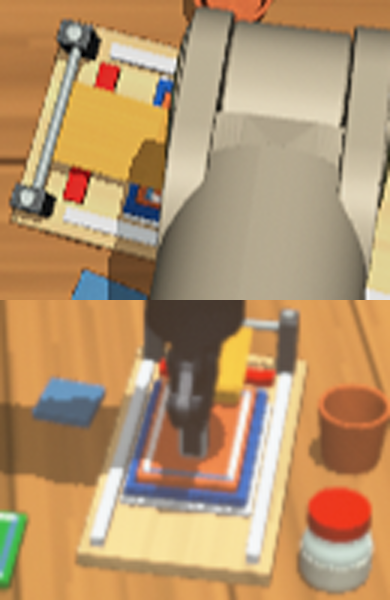

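The tile's front edge shows on both sides under the brass, and the tile moves with the tip (no slip). I'll press slightly harder and finish the travel.

```bash
python3 -m crank '[0,0.003,0.001,0,0,0, 0,0.004,0.0005,0,0,0, 0,0.004,0,0,0,0, 0,0.004,0,0,0,0, 0,0,0,0,0,0]' ; python3 -c "from h import *;where()"
```

```text
clock: 6.45
tool_pos: [550.5, 10.5, 40.8]
orientation: [0.003, 0.13, 0.992, 0.001]
wrist_force: [-2.7, 2.9, 18.8]
width: -0.001
gripper_force: 9.7
t 6.45 jig [ 0.8 31.1 40.8] F [-3.4  2.1 18.8] w -0.001
[[-1.     0.     0.005]
 [ 0.     1.     0.003]
 [-0.005  0.003 -1.   ]]
```

```bash
python3 -m crank '[0,0.003,0,0,0,0, 0,0.003,0,0,0,0, 0,0.003,0,0,0,0, 0,0.002,0,0,0,0, 0,0,0,0,0,0]' ; python3 -c "from h import *;where()"
```

```text
clock: 6.95
tool_pos: [553.2, 20.8, 40.9]
orientation: [0.003, 0.13, 0.992, 0.001]
wrist_force: [-3.6, 0.7, 19.3]
width: -0.001
gripper_force: 9.7
t 6.95 jig [ 0.8 41.8 40.9] F [-3.7 -0.2 19.3] w -0.001
[[-1.     0.001  0.005]
 [ 0.001  1.     0.002]
 [-0.005  0.002 -1.   ]]
```

```bash
python3 -m crank '[0,0.002,0,0,0,0, 0,0.001,0,0,0,0, 0,0,0,0,0,0]' ; python3 -c "from h import *;where()"
```

```text
clock: 7.25
tool_pos: [553.7, 22.7, 40.8]
orientation: [0.002, 0.13, 0.991, 0.0]
wrist_force: [-3.9, -2.4, 20.7]
width: -0.002
gripper_force: 9.7
t 7.25 jig [ 0.8 43.8 40.8] F [-3.1 -3.3 20.7] w -0.002
[[-1.     0.001  0.005]
 [ 0.001  1.     0.001]
 [-0.005  0.001 -1.   ]]
```

```bash
python3 -m crank '[0,0.001,0,0,0,0, 0,0.001,0,0,0,0, 0,0,0,0,0,0]' ; python3 -c "from h import *;where()"
python3 - <<'E'
from h import *
f=ctrl.grab_frame("side"); c=(320,255)
cv2.imwrite("pics/c4.png",cv2.resize(f["color"][c[1]-50:c[1]+50,c[0]-65:c[0]+65],None,fx=6,fy=6,interpolation=2))
E
```

```text
clock: 7.55
tool_pos: [553.8, 22.8, 40.6]
orientation: [0.002, 0.131, 0.991, -0.0]
wrist_force: [-4.6, -6.1, 19.2]
width: -0.003
gripper_force: 9.8
t 7.55 jig [ 0.8 43.9 40.6] F [-2.9 -7.1 19.2] w -0.003
[[-1.     0.003  0.004]
 [ 0.003  1.    -0.   ]
 [-0.004 -0.    -1.   ]]
```

View pics/c4.png

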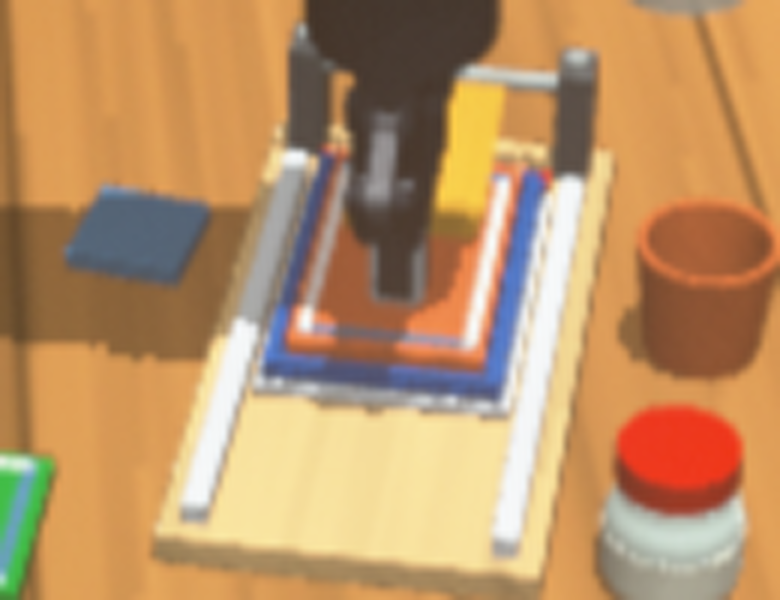

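The bed is at the red stop at the far end, the tip has travelled 75 mm, and the force is rising with no more motion: fully home. I'll ease off the forward push, then lift straight up.

```bash
python3 -m crank '[0,-0.002,0,0,0,0, 0,0,0,0,0,0]' ; python3 -c "from h import *;where()"
```

```text
clock: 7.8
tool_pos: [553.8, 22.7, 40.8]
orientation: [0.002, 0.13, 0.991, 0.001]
wrist_force: [-2.8, -2.2, 19.6]
width: -0.001
gripper_force: 9.7
t 7.8 jig [ 0.8 43.8 40.8] F [-2.2 -2.8 19.6] w -0.001
[[-1.     0.002  0.005]
 [ 0.002  1.     0.002]
 [-0.005  0.002 -1.   ]]
```

```bash
python3 -m crank '[0,0,-0.003,0,0,0, 0,0,-0.004,0,0,0, 0,0,-0.004,0,0,0, 0,0,-0.004,0,0,0, 0,0,-0.006,0,0,0]' ; python3 -m crank '[0,0,-0.03,0,0,0, 0,0,-0.04,0,0,0, 0,0,-0.045,0,0,0, 0,-0.045,0,0,0,0, 0,-0.045,0,0,0,0]' ; python3 -m crank '[0,-0.045,0,0,0,0, 0,-0.045,0,0,0,0, 0,-0.045,0,0,0,0, 0,-0.045,0,0,0,0, 0,0,0,0,0,0]'
python3 - <<'E'
from h import *
where()
a=[]
for n,c in(("top",(300,215)),("side",(320,255))):
    f=ctrl.grab_frame(n); i=f["color"][c[1]-60:c[1]+60,c[0]-75:c[0]+75]; a.append(cv2.resize(i,None,fx=4,fy=4,interpolation=2))
cv2.imwrite("pics/c5.png",cv2.resize(np.hstack(a),None,fx=.66,fy=.66))
E
```

```text
clock: 8.3
tool_pos: [550.8, 23.4, 58.8]
orientation: [-0.001, 0.13, 0.992, -0.0]
wrist_force: [-0.9, -0.7, 0.0]
width: 0.003
gripper_force: 0.0
clock: 8.8
tool_pos: [528.9, -63.2, 175.6]
orientation: [0.001, 0.128, 0.992, 0.0]
wrist_force: [-0.4, -1.3, -0.5]
width: -0.002
gripper_force: 0.0
clock: 9.3
tool_pos: [478.3, -244.9, 174.6]
orientation: [-0.0, 0.135, 0.991, -0.002]
wrist_force: [-0.3, -1.2, -0.2]
width: 0.003
gripper_force: 0.0
t 9.3 jig [  -3.3 -234.2  174.6] F [ 0.1 -1.2 -0.2] w 0.003
[[-1.     0.011 -0.   ]
 [ 0.011  1.    -0.003]
 [ 0.    -0.003 -1.   ]]
```

View pics/c5.png

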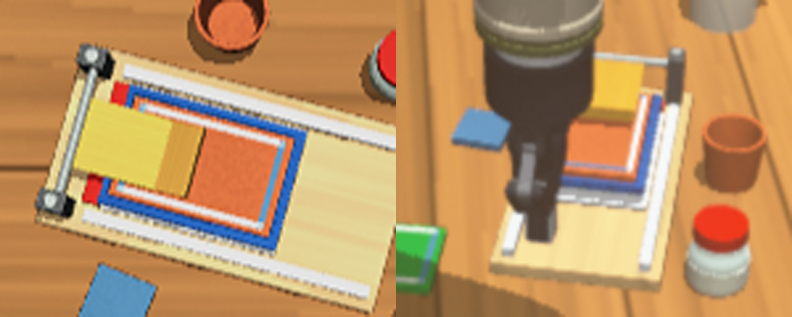

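The tile lies in its bed under the brass spring, and the bed meets the red stop (120,95)/(93,190). One quick numeric check of the travel before handing in.

```bash
python3 - <<'E'
from h import *
f=ctrl.grab_frame("top"); hsv=cv2.cvtColor(f["color"],cv2.COLOR_BGR2HSV)
o=cv2.imread("pics/top0.png"); a=np.radians(75.1); u=np.array([np.cos(a),np.sin(a)])
for img in(o,f["color"]):
    m=cv2.inRange(cv2.cvtColor(img,cv2.COLOR_BGR2HSV),(105,150,80),(125,255,255)); k=np.zeros_like(m);k[180:262,250:390]=m[180:262,250:390]
    k[250:,:285]=0
    c=max(cv2.findContours(k,0,2)[0],key=cv2.contourArea); s=np.array([(ray(f,p,44)[:2]-[541.7,-19.4])@u for p in c[:,0]]); print(np.percentile(s,[0,3,97,100]))
E
```

```text
[-71.90900551 -71.23554318  71.6061499   71.75631968]
[  2.85235833   3.20459244 144.99776695 146.4396179 ]
```

Travel measures 74.5 mm, within measurement error of 75 mm, so the shuttle is home.

```bash
python3 -c "
from bench import ctrl
print(ctrl.finish_job())"
```

```text
the job is handed in; nothing more can be done
None
```

The terracotta tile is in its bed, clamped under the brass spring, with the shuttle home at the red stop (74.5 mm measured of 75 mm, within camera error); the arm is clear and I handed the job in at about 9.5 s, with no verdict returned.

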